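Sweep the loose bottle caps into the collecting bay

ROBOT

A 6-joint arm with a two-finger parallel gripper is mounted at the origin on the work surface. World frame = base frame: x ahead of the robot, y to its left, z up, the work surface at z = 0. Lengths are in m, angles in rad, forces in N, time in s.
With the tool pointing down it reaches from about 0.35 to 1 m from the base axis. Payload 7.1 kg.
Tool frame: the origin (TCP) lies at the very end of the fingers, on their centre line; the grasp point (between the pads) lies 19 mm behind it (robot.hold_point_z is the distance from the TCP to the grasp point, in m); z points along the fingers, x is the direction in which the jaws open and shut, and the axes are right-handed (so a half turn about z gives the same grasp; the last joint's range is limited). The gripper opens to 85 mm and grips with 20 to 120 N. Pads are 22 mm wide; open, the fingers measure 114 mm over their backs; the gripper's body (76 mm by 85 mm) begins 54 mm behind the grasp point. The pads swing forward as they close: fully open they stand 13 mm farther back than shut.
Start: joints at [1.307, 0.423, 1.63, -0, 1.089, -0.019], TCP at [0.151, 0.606, 0.231] pointing down, gripper open.
Joint ranges: [-3, 3], [-0.9, 2.11], [0.09, 2.58], [-1.31, 4.45], [0.11, 2.69], [-2.54, 2.54]. Speed limits (rad/s): [2.39, 2.39, 3.01, 3.14, 3.14, 3.14].

INTERFACE

Orientations are given as a 3x3 rotation matrix whose columns are the frame's x, y, z axes.
In Python, from station import robot gives the robot as it stands. The module is installed in compiled form; this text tells all that it offers. Calls block until the motion is done:
- robot.reach(position, orientation): joint-space move of the TCP to a pose.
- robot.line_to(position, orientation=None, max_speed=0.15, until_force=None): straight line of the TCP; orientation=None keeps the orientation; max_speed is the mean speed in m/s. With until_force (N) it stops when the force on the tool has changed by that much, and returns True; else False.
- robot.goto_joints(angles): joint-space move.
- robot.gripper_to(opening, squeeze=None): finger opening in m; squeeze is the grip in N (None keeps the last); returns when the fingers have stopped.
- robot.pause(seconds).
- robot.ik(position, orientation): joint angles nearest the present ones, or None.
- robot.camera(name): name is "scene" or "side" or "wrist"; returns (picture, depth): 400x640x3 uint8, red, green, blue; 400x640 float32, m along the optical axis (not along the pixel's ray), 0 where there is no reading.
- robot.camera_model(name): a dict with "vertical_fov" (degrees; the focal length in pixels is half the picture's height over the tangent of half this angle, whatever the lens; pixels are square), "cx", "cy" (the principal point, pixels), "cam_to_world" (4x4, takes a point from camera to world coordinates); the wrist camera has in their place "T_tool_cam" (4x4, takes a point from camera to tool coordinates, whose origin is the TCP and whose axes are the tool frame's). Camera axes: x right, y down, z forward; pixel columns grow to the right and rows downward; lengths in m; the calibration is good to about 2 mm. A picture is of the moment at which its call begins: read the wrist's pose just before it. camera_model takes no time and is no camera call.
A pose or a line that the arm cannot do raises robot.Unreachable and nothing moves.
- robot.finish_job(): hands the job in, once; it reports no verdict.
Trained networks look in the newest picture that a camera, given by its name, has taken for a name from the list of things; names that differ only in an ending like _2 or _b are one class to them, and where a whole thing is asked for, a point or a joint stands for the part that bears it (a point fixed in the world has none). Each returns a list of dicts, best first, with "confidence" (0 to 1); they miss things now and then, are a little off and sometimes report something else, mostly with a low value. They report only what shows in the picture. A call takes as long as a camera call. They do not tell look-alikes from the thing itself.
- robot.search_frame(camera, query): "extent" ([left, top, right, bottom] in pixels, round what is visible of it).
- robot.place_of(camera, query): "xy" ([column, row] in pixels: a listed point, or the origin of a listed thing).
Readings, each from a call of its own:
- robot.read_time(): time.
- robot.read_q(): joint angles.
- robot.read_joint_velocities(): joint speeds.
- robot.read_joint_torque(): joint torques, N m.
- robot.read_eef_pos(): TCP position.
- robot.read_orientation(): TCP orientation.
- robot.read_force(): force on the tool from outside, world axes, zero at the start.
- robot.read_torque(): the same for the moment, N m.
- robot.read_finger_gap(): finger opening in m.
Only numpy, scipy, OpenCV 4.12 (cv2) and the standard library are available. Lean on these libraries where they do the work, as an engineer would, in place of code of your own. Each camera call takes 0.05 s, during which the arm holds its last target. There are 200 camera calls.

TASK

Sweep the three loose white bottle caps across the shop counter into the three-sided steel bay with the fingertips, until every cap lies flat and wholly inside the bay. Push them along the counter without flicking them and never lift one off it; leave the two small amber bottles and everything else standing where they are.

Things in the scene. Friction and masses are not known exactly. Their poses are not given: they have to be found in the camera images.
- cap1: white ribbed screw cap, a closed disc 40 mm across and 22 mm high, 14 to 28 g, lying loose on the counter with its closed top up; solid for pushing. Origin: centre of its underside; z up.
- cap2: white ribbed screw cap, a closed disc 40 mm across and 22 mm high, 14 to 28 g, lying loose on the counter with its closed top up; solid for pushing. Origin: centre of its underside; z up.
- cap3: white ribbed screw cap, a closed disc 40 mm across and 22 mm high, 14 to 28 g, lying loose on the counter with its closed top up; solid for pushing. Origin: centre of its underside; z up.
- bay: fixed bay: three steel walls 30 mm high, 4 mm thick, open towards the robot; inside 100 mm deep (x), 200 mm wide (y). Thin dark lining flush with the counter: no step at the mouth. Origin: centre of the inner rectangle at counter height; x points from the mouth (x = -50 mm) to the back wall (+50 mm); side walls at y = +-100 mm (inner faces), each with an outer tab 2 mm thick, 18 mm wide.
- jar1: bystander: small round amber sample bottle with a narrower white cap on its neck, 36 mm across and 50 mm high, standing in the same row as the loose caps; leave it standing. Origin: centre of its underside.
- jar2: bystander: small round amber sample bottle with a narrower white cap on its neck, 36 mm across and 50 mm high, standing in the same row as the loose caps; leave it standing. Origin: centre of its underside.
- bottle: bystander: big amber bottle 68 mm across, 170 mm high, standing to the right of the bay. Origin: centre of its underside.
- carton: bystander: upright carton 55 x 70 x 120 mm high, standing to the left of the bay. Origin: centre of its underside.
- calculator: bystander: black desk calculator 150 x 110 x 23 mm high lying at the right. Origin: centre of its underside; its x is its length.
- phone: bystander: black phone 150 x 72 x 9 mm lying at the left. Origin: centre of its underside; its x is its length.
Things that resemble listed ones, but are neither listed nor needed, are in the scene too. What is shaped like the cap3 but blue or yellow is not meant. What is shaped like the cap2 but turquoise is not meant.

How it is judged:
At the end, for the whole second after the job is handed in: All three caps lie flat (within 0.15 rad) and still on the counter inside the bay's walls, each centre at least 17 mm in past the mouth line (a cap may stick out by up to 3 mm); small bottles, big bottle, carton, calculator and phone are upright and within 20 mm of where they began (x of cap1 in the frame of bay between -0.033 and 0.05 m and y of cap1 in the frame of bay between -0.1 and 0.1 m and height (world z) of each of cap1, cap2, cap3 below 0.006 m and angle between each of cap1, cap2, cap3's own z axis and vertical below 0.15 rad and linear speed of each of cap1, cap2, cap3 below 0.02 m/s and x of cap2 in the frame of bay between -0.033 and 0.05 m and y of cap2 in the frame of bay between -0.1 and 0.1 m and x of cap3 in the frame of bay between -0.033 and 0.05 m and y of cap3 in the frame of bay between -0.1 and 0.1 m and distance of each of jar1, jar2, bottle, carton, calculator, phone from where it was at the start of the episode below 0.02 m and angle between each of jar1, jar2, bottle, carton, calculator, phone's own z axis and vertical below 0.2 rad); the robot touches nothing.
It fails at once if a cap is lifted off the counter (underside centre more than 15 mm up) (height (world z) of any of cap1, cap2, cap3 above 0.015 m).
It fails at once if a cap is flicked (faster than 0.7 m/s) (linear speed of any of cap1, cap2, cap3 above 0.7 m/s).
It fails at once if a small bottle or another bystander is moved more than 20 mm or tipped more than 0.2 rad (distance of any of jar1, jar2, bottle, carton, calculator, phone from where it was at the start of the episode above 0.02 m or angle between any of jar1, jar2, bottle, carton, calculator, phone's own z axis and vertical above 0.2 rad).
It also fails if it takes over 69 s, if anything falls off the work surface, if the arm or the gripper's body presses on something with over 40 N, if the wrist force passes 120 N, or if a joint passes its speed limit or range.

## Working session

There is one attempt and no reset: what is moved stays moved. The work goes in short steps, each a Python script; the robot and the scene stay as the last script left them, time stands still between calls to the robot, and variables do not carry over. Pictures are saved under pics/ and viewed, about 8 in all and at most 12, crops included, and the job is handed in when it is done.

```bash
mkdir -p pics; cat > h.py <<'E'
import numpy as np, cv2
from station import robot
def world(name,depth,uv):
    m=robot.camera_model(name); f=depth.shape[0]/2/np.tan(np.radians(m["vertical_fov"])/2)
    u,v=uv; d=depth[int(round(v)),int(round(u))]
    return (m["cam_to_world"]@np.array([(u-m["cx"])/f*d,(v-m["cy"])/f*d,d,1]))[:3]
def onplane(name,uv,z):
    m=robot.camera_model(name); f=200/np.tan(np.radians(m["vertical_fov"])/2); T=np.array(m["cam_to_world"])
    r=T[:3,:3]@np.array([(uv[0]-m["cx"])/f,(uv[1]-m["cy"])/f,1]); return T[:3,3]+r*(z-T[2,3])/r[2]
def save(n,p): cv2.imwrite("pics/"+n,p[:,:,::-1])
E
python3 - <<'E'
from h import *
for c in("scene","side"):
    p,d=robot.camera(c); save(c+"0.png",p); np.save(c+"0.npy",d)
    m=robot.camera_model(c); print(c,np.round(m["cam_to_world"],3).tolist(),m["vertical_fov"])
    for q in("cap1","jar1","bay","bottle","carton","calculator","phone"):
        for r in robot.place_of(c,q):
            print(q,round(r["confidence"],2),np.round(r["xy"]),onplane(c,r["xy"],0).round(3))
print(robot.read_time())
E
```

```text
scene [[-0.739, 0.491, -0.461, 1.032], [0.674, 0.535, -0.509, 0.558], [-0.004, -0.687, -0.727, 0.846], [0.0, 0.0, 0.0, 1.0]] 47.08258090509538
cap1 0.86 [361. 255.] [0.533 0.156 0.   ]
cap1 0.82 [355. 222.] [ 0.47   0.076 -0.   ]
cap1 0.63 [318. 159.] [ 0.382 -0.156  0.   ]
cap1 0.57 [288. 163.] [ 0.454 -0.199  0.   ]
cap1 0.54 [311. 186.] [ 0.469 -0.089  0.   ]
cap1 0.54 [366. 202.] [0.402 0.048 0.   ]
cap1 0.46 [249. 132.] [ 0.451 -0.382 -0.   ]
jar1 0.68 [402. 246.] [0.444 0.202 0.   ]
jar1 0.61 [331. 200.] [ 0.464 -0.019  0.   ]
bay 0.77 [261. 239.] [ 0.673 -0.037  0.   ]
bay 0.64 [464. 287.] [0.432 0.364 0.   ]
bottle 0.73 [403. 248.] [ 0.445  0.207 -0.   ]
bottle 0.59 [208. 163.] [ 0.618 -0.349  0.   ]
carton 0.97 [402. 331.] [0.609 0.341 0.   ]
calculator 0.9 [249. 133.] [ 0.454 -0.38   0.   ]
phone 0.75 [464. 289.] [0.435 0.368 0.   ]
side [[0.876, -0.305, 0.373, 0.13], [-0.482, -0.585, 0.652, -0.708], [0.02, -0.751, -0.66, 0.741], [0.0, 0.0, 0.0, 1.0]] 49.757049328226636
cap1 0.81 [315. 235.] [ 0.463 -0.09   0.   ]
cap1 0.77 [295. 266.] [ 0.382 -0.151  0.   ]
cap1 0.53 [334. 272.] [ 0.45  -0.206  0.   ]
cap1 0.48 [287. 192.] [0.472 0.082 0.   ]
cap1 0.48 [294. 171.] [0.526 0.152 0.   ]
cap1 0.46 [267. 210.] [0.396 0.041 0.   ]
jar1 0.64 [299. 214.] [ 0.461 -0.01   0.   ]
jar1 0.51 [258. 164.] [0.45  0.227 0.   ]
jar1 0.33 [382. 337.] [ 0.452 -0.385  0.   ]
bay 0.9 [373. 193.] [ 0.67  -0.028  0.   ]
bottle 0.71 [437. 287.] [ 0.619 -0.344  0.   ]
carton 0.83 [288. 127.] [0.608 0.363 0.   ]
calculator 0.56 [381. 338.] [ 0.449 -0.386  0.   ]
phone 0.58 [236. 138.] [0.439 0.378 0.   ]
0.8
```

View pics/scene0.png

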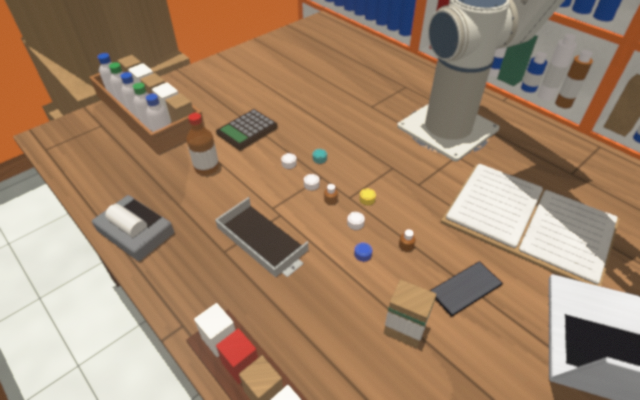

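View pics/side0.png

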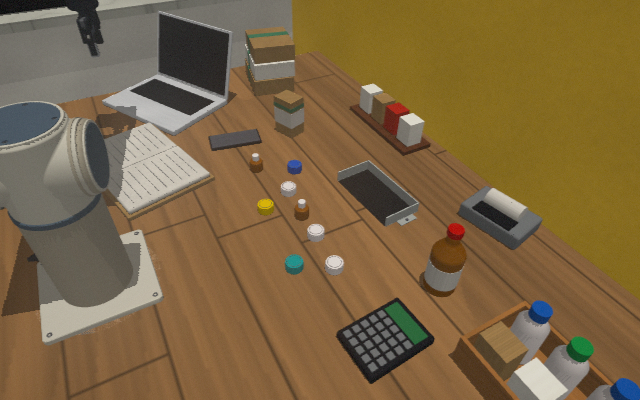

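```bash
python3 - <<'E'
from h import *
m=robot.camera_model("wrist"); print(np.round(m["T_tool_cam"],3).tolist(),m["vertical_fov"],m["cx"],m["cy"])
print(robot.read_orientation().round(2).tolist())
R=np.array([[0,1,0],[1,0,0],[0,0,-1.]])
for s in(1,-1):
    Rs=R@np.diag([s,s,1]); q=robot.ik([.50,0,.42],Rs); print(q)
    q=robot.ik([.68,-.03,.01],Rs); print(q)
R=R if robot.ik([.50,0,.42],R) is not None and abs(robot.ik([.50,0,.42],R)[5])<2 else R@np.diag([-1,-1,1])
robot.reach([.48,-.02,.42],R)
p0=robot.read_eef_pos();O=robot.read_orientation()
p,d=robot.camera("wrist"); save("w0.png",p); np.savez("w0.npz",d=d,p=p,pos=p0,O=O); print(p0,O.round(2).tolist(),robot.read_time())
E
```

```text
[[1.0, 0.0, 0.001, -0.0], [-0.0, 0.95, 0.312, -0.08], [-0.001, -0.312, 0.95, -0.143], [0.0, 0.0, 0.0, 1.0]] 66.25572151166466 316.33068875818685 194.92418012973783
[[0.24, 0.97, -0.0], [0.97, -0.24, -0.0], [-0.0, 0.0, -1.0]]
[-2.38022475e-02  5.93755923e-02  1.67087225e+00 -4.44089210e-16
  1.41134481e+00 -1.59459857e+00]
[-6.15729423e-02  7.82208445e-01  1.58505055e+00 -4.44089210e-16
  7.74333660e-01 -1.63236927e+00]
[-2.38022475e-02  5.93755923e-02  1.67087225e+00 -4.44089210e-16
  1.41134481e+00  1.54699408e+00]
[-6.15729423e-02  7.82208445e-01  1.58505055e+00 -4.44089210e-16
  7.74333660e-01  1.50922338e+00]
[ 0.48004192 -0.01946239  0.41976537] [[-0.0, 1.0, -0.0], [1.0, 0.0, 0.0], [0.0, -0.0, -1.0]] 3.4417
```

View pics/w0.png

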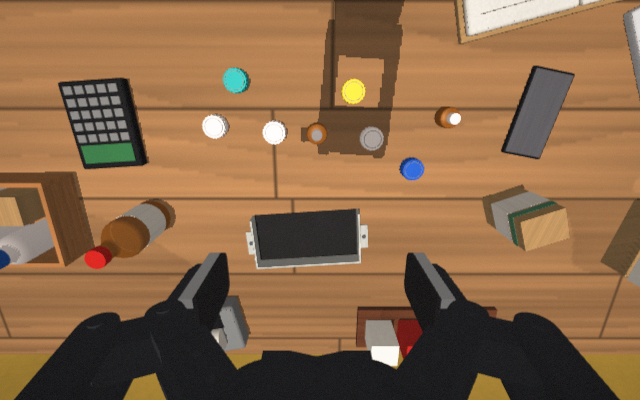

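```bash
python3 - <<'E'
from h import *
from scipy import ndimage as nd
a=np.load("w0.npz"); p,d=a["p"],a["d"]; m=robot.camera_model("wrist")
T=np.eye(4);T[:3,:3]=a["O"];T[:3,3]=a["pos"];T=T@m["T_tool_cam"]
f=200/np.tan(np.radians(m["vertical_fov"])/2)
v,u=np.mgrid[:400,:640]
P=np.stack([(u-m["cx"])/f*d,(v-m["cy"])/f*d,d],-1)@T[:3,:3].T+T[:3,3]
print("counter z",np.median(P[180:195,180:360,2]))
z=P[...,2]-np.median(P[180:195,180:360,2])
for n,(c,r) in dict(capA=(215,126),capB=(274,132),capC=(371,138),blue=(412,168),yel=(353,91),turq=(236,80)).items():
    M=np.zeros(z.shape,bool);M[r-18:r+19,c-18:c+19]=1
    M&=(z>.017)&(z<.027); L,k=nd.label(M); M=L==L[r,c]
    q=P[M]; (x,y),rad=cv2.minEnclosingCircle(q[:,:2].astype(np.float32)); print(n,M.sum(),x.round(4) if 0 else round(x,4),round(y,4),round(rad,4),q.mean(0).round(4))
for n,(c,r) in dict(jar1=(316,133),jar2=(451,118)).items():
    M=np.zeros(z.shape,bool);M[r-16:r+17,c-16:c+17]=1;M&=z>.012
    q=P[M];print(n,M.sum(),q.mean(0).round(4),q[q[:,2]>.04].mean(0).round(4))
M=np.zeros(z.shape,bool);M[195:275,235:375]=1;M&=(z>.022)&(z<.036)
q=P[M][:,:2].astype(np.float32); rc=cv2.minAreaRect(q); print("bay top",len(q),rc,cv2.boxPoints(rc).round(4).tolist())
np.save("bay.npy",q)
for c in [(252,213),(360,209),(258,265),(362,260)]:print(c,P[c[1]-3:c[1]+4,c[0]-3:c[0]+4,2].max())
big=cv2.resize(p[70:275,190:470],None,fx=2.8,fy=2.8,interpolation=cv2.INTER_CUBIC); save("crop.png",big)
E
```

```text
counter z 0.0001719777200612227
capA 419 0.452 -0.1969 0.0202 [ 0.4518 -0.1964  0.022 ]
capB 408 0.4622 -0.0928 0.0203 [ 0.4618 -0.0928  0.0222]
capC 405 0.4728 0.0792 0.0203 [0.4725 0.0785 0.0224]
blue 378 0.5282 0.156 0.0204 [0.5272 0.1551 0.0223]
yel 455 0.3935 0.0426 0.0202 [0.3935 0.0424 0.0223]
turq 488 0.3767 -0.1546 0.0203 [ 0.3765 -0.154   0.022 ]
jar1 353 [ 0.4606 -0.0187  0.0445] [ 0.4592 -0.0188  0.0799]
jar2 430 [0.4348 0.1991 0.0395] [0.4349 0.1979 0.0655]
bay top 642 ((0.6699633002281189, -0.03812616318464279), (0.10500001162290573, 0.208004429936409), 3.923356294631958) [[0.6104999780654907, 0.06199999898672104], [0.6247000098228455, -0.14550000429153442], [0.7294999957084656, -0.13830000162124634], [0.7152000069618225, 0.06920000165700912]]
(252, 213) 0.009837992252299532
(360, 209) 0.02379062484124228
(258, 265) 0.032299225371436036
(362, 260) 0.03149558429566979
```

View pics/crop.png

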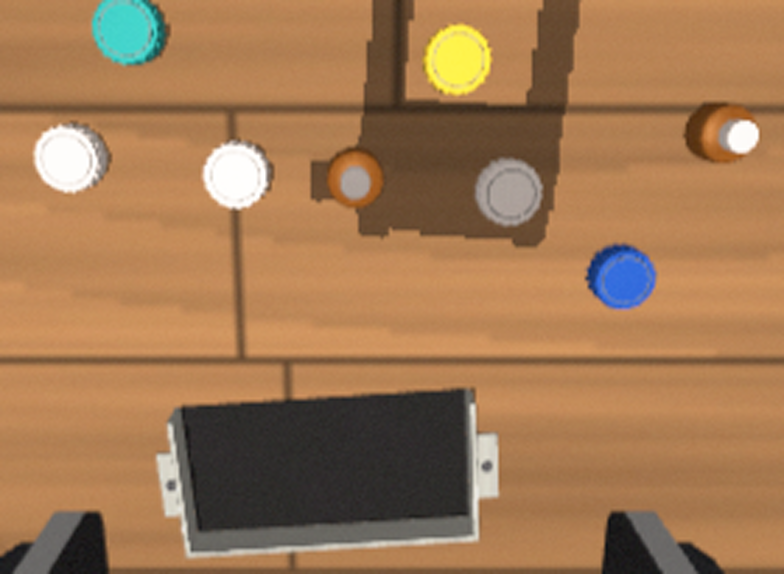

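Bay centre is at about (0.668,-0.038), yaw +3.9°. Look-alikes, by wrist-picture pixel:
- Turquoise (236,80), yellow (353,91) and blue (412,168) are decoys.
- White jar tops at (316,133) and (455,118) belong to the amber bottles.

I choose the white discs at (215,126), (274,132) and (371,138). The last one looks grey because it is in shadow. The crop confirms all three. I'll push each with a two-finger cradle, starting with cap B.

```bash
cat >> h.py <<'E'
YAW=np.radians(3.92); C=np.array([.668,-.038])
def bay(x,y): return C+np.array([x*np.cos(YAW)-y*np.sin(YAW),x*np.sin(YAW)+y*np.cos(YAW)])
def tobay(p): d=np.asarray(p)[:2]-C; return np.array([d@[np.cos(YAW),np.sin(YAW)],d@[-np.sin(YAW),np.cos(YAW)]])
OFF=.027; Z=.003; UP=.11
def push(a,b,first=True,last=True):
    "push a cap from a to b with the two-finger cradle"
    a,b=np.asarray(a),np.asarray(b); e=(b-a)/np.linalg.norm(b-a); t=np.arctan2(e[1],e[0])
    R=np.array([[-np.sin(t),np.cos(t),0],[np.cos(t),np.sin(t),0],[0,0,-1.]])
    s=a-e*(OFF+.018); P=lambda q,z:[q[0],q[1],z]
    if first: robot.reach(P(s,UP),R); robot.line_to(P(s,Z),R,max_speed=.12)
    else: robot.line_to(P(s,Z),R,max_speed=.1)
    robot.line_to(P(b-e*OFF,Z),R,max_speed=.1)
    robot.line_to(P(b-e*(OFF+.025),Z),R,max_speed=.12)
    if last: robot.line_to(P(b-e*(OFF+.025),UP),R,max_speed=.2)
    print("t",robot.read_time(),"F",robot.read_force().round(1))
def look(n):
    p0=robot.read_eef_pos();O=robot.read_orientation();p,d=robot.camera("wrist");save(n+".png",p)
    m=robot.camera_model("wrist");T=np.eye(4);T[:3,:3]=O;T[:3,3]=p0;T=T@m["T_tool_cam"]
    f=200/np.tan(np.radians(m["vertical_fov"])/2);v,u=np.mgrid[:400,:640]
    P=np.stack([(u-m["cx"])/f*d,(v-m["cy"])/f*d,d],-1)@T[:3,:3].T+T[:3,3]
    z=P[...,2];L,k=cv2.connectedComponents(((z>.017)&(z<.027)&(d>0)).astype(np.uint8))[::-1]
    for i in range(1,k):
        M=L==i
        if 150<M.sum()<2500:
            (x,y),r=cv2.minEnclosingCircle(P[M][:,:2].astype(np.float32))
            if r<.03: print("disc",np.round([x,y,r],4),"bay",tobay([x,y]).round(3),"rgb",p[M].mean(0).round(),M.sum(),"px",u[M].mean().round(),v[M].mean().round())
E
python3 - <<'E'
from h import *
robot.gripper_to(.022); print(robot.read_finger_gap())
push([.462,-.0928],bay(.015,0))
robot.reach([.48,-.02,.42],np.array([[0,1,0],[1,0,0],[0,0,-1.]])); look("w1"); print(robot.read_time())
E
```

```text
0.02194036456401185
t 10.0 F [0.3 0.4 0.6]
disc [ 0.3766 -0.155   0.0204] bay [-0.299 -0.097] rgb [ 77. 203. 193.] 479 px 235.0 80.0
disc [0.3937 0.0427 0.0202] bay [-0.268  0.099] rgb [249. 235.  83.] 460 px 353.0 91.0
disc [ 0.452  -0.197   0.0204] bay [-0.226 -0.144] rgb [247. 243. 240.] 419 px 214.0 126.0
disc [0.4732 0.0785 0.0202] bay [-0.186  0.13 ] rgb [166. 155. 149.] 403 px 372.0 139.0
disc [0.5282 0.1555 0.0203] bay [-0.126  0.203] rgb [ 63. 109. 206.] 375 px 413.0 169.0
disc [ 0.6817 -0.0362  0.0205] bay [0.014 0.001] rgb [242. 237. 234.] 296 px 308.0 246.0
11.3583
```

View pics/w1.png

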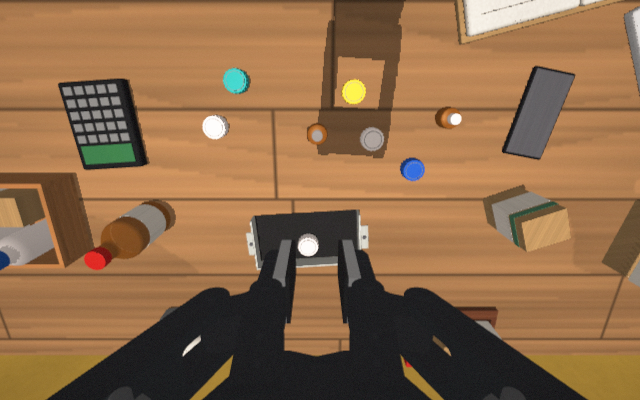

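The first cap went in exactly: it shows at (308,246), bay (0.014, 0.001), and nothing else moved. The other two come next, each in two legs.

```bash
python3 - <<'E'
from h import *
for a,y in(([.452,-.197],-.056),([.473,.0785],.056)):
    push(a,bay(-.09,y),last=False); push(bay(-.09,y),bay(.012,y),first=False)
robot.reach([.48,-.02,.42],np.array([[0,1,0],[1,0,0],[0,0,-1.]])); look("w2"); print(robot.read_time())
E
```

```text
Traceback (most recent call last):
  File "h.py", line 20, in push
    if first: robot.reach(P(s,UP),R); robot.line_to(P(s,Z),R,max_speed=.12)
              ~~~~~~~~~~~^^^^^^^^^^^
station.Unreachable: the arm cannot take that pose within its joint ranges
```

```bash
sed -i 's/^def push(a,b,first=True,last=True):/def push(a,b,first=True,last=True,s_=1):/; s/^    s=a-e\*(OFF+.018)/    R=R@np.diag([s_,s_,1]); s=a-e*(OFF+.018)/' h.py
python3 - <<'E'
from h import *
for a,y,k in(([.452,-.197],-.056,-1),([.473,.0785],.056,1)):
    push(a,bay(-.09,y),last=False,s_=k); push(bay(-.09,y),bay(.012,y),first=False,s_=k)
robot.reach([.48,-.02,.42],np.array([[0,1,0],[1,0,0],[0,0,-1.]])); look("w2"); print(robot.read_time())
E
```

```text
t 16.4917 F [ 0.2 -0.4 -0.7]
t 19.6083 F [ 0.1 -0.5  0.5]
t 24.3833 F [ 0.8 -0.2 -0.1]
t 27.575 F [-1.   0.2  0.3]
disc [ 0.3764 -0.1546  0.0202] bay [-0.299 -0.096] rgb [ 76. 201. 192.] 481 px 235.0 80.0
disc [0.3936 0.0428 0.0201] bay [-0.268  0.099] rgb [250. 235.  83.] 458 px 353.0 91.0
disc [0.5285 0.1561 0.0202] bay [-0.126  0.203] rgb [ 63. 109. 206.] 379 px 413.0 169.0
disc [0.6752 0.0189 0.0203] bay [0.011 0.056] rgb [240. 234. 230.] 204 px 334.0 242.0
disc [ 0.6814 -0.0359  0.0201] bay [0.014 0.001] rgb [243. 238. 234.] 297 px 308.0 246.0
28.9167
```

View pics/w2.png

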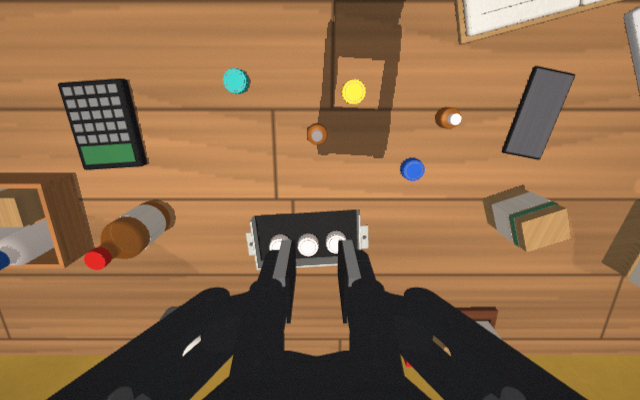

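All three caps are in the bay, at (278,243), (308,246) and (335,242). The first is partly hidden by a finger, so I'll check it from the fixed cameras.

```bash
python3 - <<'E'
from h import *
for c in("side","scene"):
    p,d=robot.camera(c)
    for q in("cap1","jar1"):
        for r in robot.place_of(c,q):
            w=onplane(c,r["xy"],0); print(c,q,round(r["confidence"],2),w.round(3),"bay",tobay(w).round(3))
    if c=="side": save("s1.png",cv2.resize(p[120:290,230:480],None,fx=3,fy=3,interpolation=cv2.INTER_CUBIC))
E
```

```text
side cap1 0.88 [ 0.374 -0.149  0.   ] bay [-0.301 -0.09 ]
side cap1 0.7 [ 0.685 -0.031  0.   ] bay [0.017 0.006]
side cap1 0.7 [0.673 0.023 0.   ] bay [0.01 0.06]
side cap1 0.68 [ 0.399  0.045 -0.   ] bay [-0.262  0.101]
side cap1 0.62 [0.521 0.144 0.   ] bay [-0.135  0.191]
side cap1 0.46 [ 0.68  -0.107  0.   ] bay [ 0.008 -0.069]
side jar1 0.75 [0.433 0.207 0.   ] bay [-0.218  0.26 ]
side jar1 0.65 [0.671 0.013 0.   ] bay [0.006 0.05 ]
scene cap1 0.77 [ 0.69  -0.086  0.   ] bay [ 0.018 -0.05 ]
scene cap1 0.74 [ 0.681 -0.035  0.   ] bay [0.013 0.002]
scene cap1 0.59 [0.398 0.049 0.   ] bay [-0.263  0.105]
scene cap1 0.58 [0.676 0.019 0.   ] bay [0.012 0.056]
scene cap1 0.55 [ 0.388 -0.149  0.   ] bay [-0.287 -0.092]
scene jar1 0.77 [0.432 0.205 0.   ] bay [-0.218  0.259]
scene jar1 0.58 [ 0.471 -0.014  0.   ] bay [-0.195  0.037]
```

View pics/s1.png

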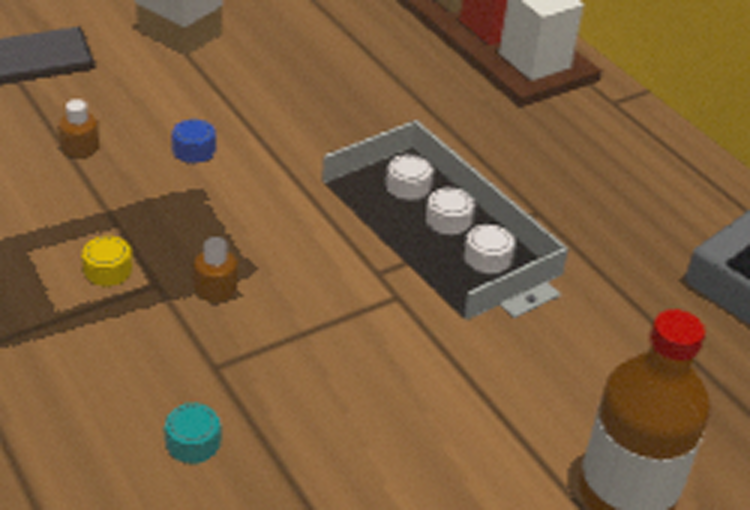

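The crop shows the three white caps flat inside the bay, at crop pixels (410,177), (450,210) and (490,248). Both small bottles are standing.

```bash
python3 -c "
from station import robot
robot.finish_job()"
```

```text
the job is handed in; nothing more can be done
```

All three white caps are in the bay, and I handed the job in at about 29 s on the robot's clock (limit 69 s). I pushed them one at a time along the counter, with the two fingertips set 22 mm apart as a cradle.

**Caps:** Two read clearly in the wrist depth picture at bay positions (0.014, 0.001) and (0.011, 0.056) m. The third was partly hidden by a finger there. The fixed cameras put it at about (0.008 to 0.018, −0.05 to −0.07) m, so the two views differ by about 2 cm, but both are well inside the limits. The side picture shows all three lying flat.

**Bystanders:** In the last pictures the small bottles, big bottle, carton, calculator, phone and coloured caps stand where they began, and the arm was clear above the counter.

**What failed or disagreed:**
- One approach pose was refused as unreachable before anything moved, and turning the gripper half a turn solved it.
- In the last side picture the network missed jar1 and reported a cap as a small bottle. The scene camera and the picture itself both show jar1 in place.

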